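# Bring the circuit board to the soldering notch and hold it there

### The job

The board carriage of the soldering slide is locked at the pedal end of its rail: press the spring pedal right down to its stop to drop the lock and let the pedal come back up. Then take the carriage by its black knob and slide it along the rail until its sprung ball clicks into the notch of the steel clip, and finish still gripping the knob, holding the carriage steady with the ball seated in the notch, as for someone about to solder. Leave the solder spool, the iron stand and the screwdriver where they are.

Things in the scene. Friction and masses are not known exactly. Their poses are not given: they have to be found in the camera images.
- slide_base: The fixed slide: dark steel foot plate 110 x 420 mm, aluminium rail 46 mm wide, 400 mm long, top 30 mm above the bench, between steel end blocks. Origin on the bench under the middle of the rail; its y axis runs along the rail from the pedal end towards the notch; -x is the pedal's side, +x the clip's; z up. Turned by up to 0.3 rad either way
- carriage (a joint): Travel along the rail in m: 0 locked at the pedal end, growing along the slide's +y, 0.24 at the end stop. Aluminium plate 70 mm across x 130 mm along the rail, top at 47 mm, carrying the knob (35 mm behind its middle), a green circuit board (in front of it, parts up to 65 mm above the bench), a wing with a ball plunger (+x side). 0.25 to 0.5 kg, slides with about 0.8 N, cannot be lifted off
- knob (a point): Point on the axis of the carriage's upright black cylindrical knob, 80 mm above the bench. The knob is 20 mm in diameter and stands from 47 to 97 mm above the bench, free on all sides; grip it from above. Axes as the slide's
- plunger (a point): Point under the carriage's ball plunger (upright steel cylinder 16 mm in diameter on the wing, 50 mm to the +x side of the rail's middle, 35 mm ahead of the knob along +y, its top 70 mm above the bench), 30 mm above the bench. The sprung 9 mm steel ball sits below the wing. Axes as the slide's
- notch (a point): The notch: middle of the gap between two round steel ridges (7 mm thick, lying across, 11 mm apart) on a steel clip 30 x 36 mm at the rail's +x side, 0.11 to 0.21 m of travel away; 30 mm above the bench. Ball seated: plunger point level with it along the slide's y. The first ridge resists with about 6 N, then the ball pulls in; a carriage let go within 3 mm centres itself; about 6 N pulls it out
- pedal (a joint): Angle of the spring pedal in rad: 0 at rest (tilted up), 0.2 at its stop (level). It springs back when released
- pedal_pad (a point): Point to press: on top of the ribbed steel pedal plate (108 x 56 mm, 8 mm thick), 75 mm from its hinge, about 61 mm above the bench at rest, 46 mm at the stop. The plate lies at the rail's -x side by its -y end; hinge along the slide's y at the outer (-x) end, 41 mm above the bench. Pressing straight down takes about 3 N at first and 12 N just before the stop
- lock (a joint): Drop of the lock bolt in m: 0 standing up in front of the carriage's ear (carriage blocked); above 0.010 the carriage is free; about 0.013 with the pedal at its stop. It stays down by friction when the pedal comes back
- spool: White spool of solder, 56 mm in diameter, 34 mm tall, origin under its middle, standing at the clip's side of the slide; leave it alone
- iron_stand: Soldering iron stand: black foot 85 x 130 mm with a yellow sponge and a wire coil, 54 mm tall, origin under its middle, at the pedal's side of the slide, beyond the pedal; leave it alone
- driver: Screwdriver 160 mm long, lying at the clip's side of the slide, origin under its middle; leave it alone

How it is judged:
On the way, in this order (a step that is already met when the one before it is completed fails the run):
1. the pedal is pressed down to its stop (value of joint pedal above 0.18 rad and value of joint lock above 0.01 m), for 0.1 s.
2. the pedal is let up again (value of joint pedal below 0.08 rad), for 0.1 s.
3. the gripped carriage's ball sits in the notch (y of plunger in the frame of notch between -0.002 and 0.002 m and contact force between the fingers and carriage above 2 N and distance between the grasp point and knob below 0.035 m), for 0.3 s.
At the end, for the whole second after the job is handed in: The carriage's plunger is within 2 mm of the notch along the rail and at rest, the gripper still holds the knob (contact force above 2 N, grasp point within 35 mm of the knob point), the lock is down by more than 10 mm and the pedal is back up (below 0.08 rad) (all of step 3 and velocity of joint carriage between -0.01 and 0.01 m/s and value of joint pedal below 0.08 rad and value of joint lock above 0.01 m); the arm keeps its last pose, push and grip.
It fails at once if a bystander (spool, iron stand, screwdriver) is moved by more than 20 mm (distance of any of spool, iron_stand, driver from where it was at the start of the episode above 0.02 m).
It also fails if it takes over 61 s, if anything falls off the work surface, if the arm or the gripper's body presses on something with over 40 N, if the wrist force passes 120 N, or if a joint passes its speed limit or range.

### The arm

A 6-joint arm with a two-finger parallel gripper is mounted at the origin on the work surface. World frame = base frame: x ahead of the robot, y to its left, z up, the work surface at z = 0. Lengths are in m, angles in rad, forces in N, time in s.
With the tool pointing down it reaches from about 0.275 to 0.825 m from the base axis. Payload 4.9 kg.
Tool frame: the origin (TCP) lies midway between the tips of the shut fingers; the grasp point (between the pads) lies 19 mm behind it (grip_point_offset is the distance from the TCP to the grasp point, in m); z points along the fingers, y is the line along which they close (so a half turn about z gives the same grasp; the last joint's range is limited). The gripper opens to 85 mm and grips with 20 to 120 N. Pads are 22 mm wide; open, the fingers measure 114 mm over their backs; the gripper's body (76 mm by 85 mm) begins 54 mm behind the grasp point. The pads swing forward as they close: fully open they stand 13 mm farther back than shut.
Start: joints at [-1.43, 0.326, -0.193, 1.052, 0, 1.437], TCP at [0.149, -0.529, 0.231] pointing down, gripper open.
Joint ranges: [-2.65, 2.65], [-0.97, 1.79], [-1.3, 1.35], [-1.93, 2.1], [-1.47, 1.37], [-3.14, 3.14]. Speed limits (rad/s): [2.57, 2.57, 3.14, 3.14, 3.14, 3.14].

### API

Orientations are given as a rotation vector (axis times angle).
In Python, from cell import * gives the robot as it stands. Calls block until the motion is done:
- movep(position, orientation): joint-space move of the TCP to a pose.
- move_l(position, velocity=0.15, rot=None, until_force=None): straight line of the TCP; rot=None keeps the orientation; velocity is the mean speed in m/s. With until_force (N) it stops when the force on the tool has changed by that much, and returns True; else False.
- set_joints(angles): joint-space move.
- let_go() and grab(newtons=None): open the fingers fully, or close them until they stop; newtons is the grip in N (None keeps the last).
- sleep(seconds).
- ik(position, orientation): joint angles nearest the present ones, or None.
- get_state(): the state.
- grab_frame(name): name is "scene" or "top"; returns a dict with "img" (384x512x3 uint8, red, green, blue), "fx", "fy", "cx", "cy" (pixels), "cam_to_world" (4x4, takes a point from camera to world coordinates). Camera axes: x right, y down, z forward; pixel columns grow to the right and rows downward; lengths in m; the calibration is good to about 2 mm. A picture is of the moment at which its call begins. There is no depth.
A pose or a line that the arm cannot do raises MotionError and nothing moves.
- sign_off(): hands the job in; it is judged then, once.
Trained networks look in the newest picture that a camera, given by its name, has taken for a name from the list of things; names that differ only in an ending like _2 or _b are one class to them, and where a whole thing is asked for, a point or a joint stands for the part that bears it (a point fixed in the world has none). Each returns a list of dicts, best first, with "score" (0 to 1); they miss things now and then, are a little off and sometimes report something else, mostly with a low value. They report only what shows in the picture. A call takes as long as a camera call.
- spot_in(camera, name): "centre" ([column, row] in pixels, amid what is visible of it).
- silhouettes(camera, name): "mask" (384x512 bool, what is visible of it) and "centre" ([column, row] in pixels, amid what is visible of it).
- tip_of(camera, name): "centre" ([column, row] in pixels: a listed point, or the origin of a listed thing).
The state is a dict: "clock": time; "q": joint angles; "joint_velocities": joint speeds; "tau": joint torques, N m; "position": TCP position; "eef_rot": TCP orientation; "contact_force": force on the tool from outside, world axes, zero at the start; "wrist_torque": the same for the moment, N m; "finger_gap": opening from 0.0 (shut) to 1.0 (fully open); "grasp_force": force on a finger pad.
Only numpy, scipy, OpenCV 4.12 (cv2) and the standard library are available. Lean on these libraries where they do the work, as an engineer would, in place of code of your own. Each camera call takes 0.05 s, during which the arm holds its last target. There are 200 camera calls.

## Working session

There is one attempt and no reset: what is moved stays moved. The work goes in short steps, each a Python script; the robot and the scene stay as the last script left them, time stands still between calls to the robot, and variables do not carry over. Pictures are saved under pics/ and viewed, at most 10 in all, crops included, and the job is handed in when it is done.

```bash
mkdir -p pics; cat > h.py <<'E'
from cell import *
import numpy as np, cv2
def ray(f,px,z):
    T=np.array(f["cam_to_world"]);d=T[:3,:3]@np.array([(px[0]-f["cx"])/f["fx"],(px[1]-f["cy"])/f["fy"],1])
    o=T[:3,3];return o+d*(z-o[2])/d[2]
E
python3 - <<'E'
from h import *
ims=[]
for c in("scene","top"):
    f=grab_frame(c);cv2.imwrite(f"pics/{c}0.png",f["img"][:,:,::-1]);print(c,np.round(np.array(f["cam_to_world"])[:3,3],2))
    for n,z in(("knob",.08),("plunger",.03),("notch",.03),("pedal_pad",.061),("slide_base",0),("spool",0),("iron_stand",0),("driver",0)):
        for r in tip_of(c,n)[:2]: print(n,round(r["score"],2),np.round(r["centre"]),np.round(ray(f,r["centre"],z),4))
print(get_state()["eef_rot"],get_state()["clock"])
E
```

```text
scene [ 1.13 -0.22  0.75]
knob 0.88 [201. 228.] [ 0.6507 -0.0956  0.08  ]
plunger 0.68 [233. 252.] [ 0.6968 -0.0476  0.03  ]
notch 0.81 [301. 209.] [0.6552 0.1307 0.03  ]
pedal_pad 0.94 [204. 192.] [ 0.551  -0.0538  0.061 ]
pedal_pad 0.25 [234. 250.] [ 0.7135 -0.0533  0.061 ]
slide_base 0.63 [262. 213.] [0.6101 0.0588 0.    ]
spool 0.75 [262. 294.] [ 0.7912 -0.0263  0.    ]
iron_stand 0.74 [284. 151.] [0.4529 0.1979 0.    ]
iron_stand 0.35 [198. 225.] [ 0.5843 -0.0835  0.    ]
driver 0.91 [356. 246.] [0.7709 0.2041 0.    ]
top [0.53 0.02 0.8 ]
knob 0.92 [321. 171.] [ 0.6519 -0.087   0.08  ]
plunger 0.88 [301. 156.] [ 0.6933 -0.0535  0.03  ]
notch 0.67 [218. 173.] [0.6599 0.1238 0.03  ]
pedal_pad 0.91 [308. 222.] [ 0.5533 -0.0593  0.061 ]
slide_base 0.62 [256. 187.] [0.6339 0.0449 0.    ]
spool 0.97 [289. 116.] [ 0.792  -0.0329  0.    ]
spool 0.62 [319. 172.] [ 0.664  -0.0946  0.    ]
iron_stand 0.77 [183. 266.] [0.465  0.2039 0.    ]
driver 0.86 [180. 128.] [0.7705 0.2122 0.    ]
[ 3.11193047e+00  4.30278787e-01 -2.25373300e-05] 0.9
```

View pics/top0.png

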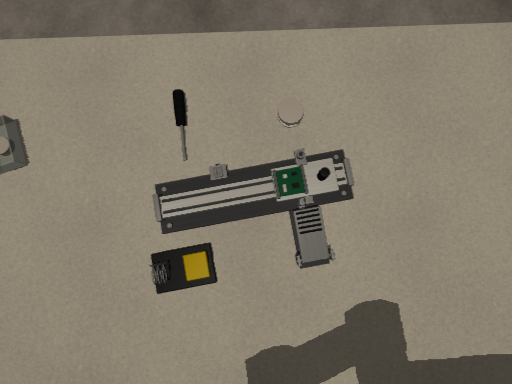

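View pics/scene0.png

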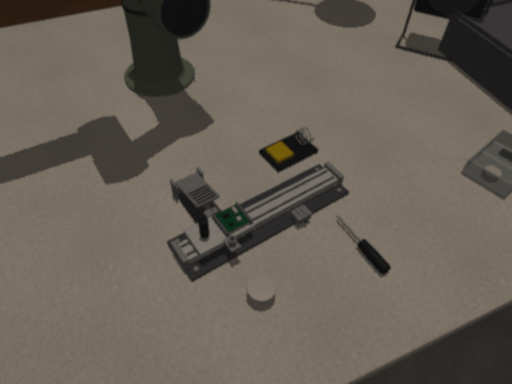

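The top view shows the slide running from the carriage at right (knob 323,174) to the left and slightly down. The clip is at (218,172), the pedal at (310,235), the spool at (290,112) and the iron stand at (183,268). Yaw is about 0.165. The scene view agrees, with the knob at (203,228) and the clip at (301,213).

Next I'll refine the heading and press the pedal.

```bash
cat >> h.py <<'E'
def down(a): return np.pi*np.array([np.cos(a/2),np.sin(a/2),0])
def st(*k):
    s=get_state();print("t",round(s["clock"],1),"pos",np.round(s["position"],4),"F",np.round(s["contact_force"],1),"gap",round(s["finger_gap"],3),"g",np.round(s["grasp_force"],1),*k)
E
python3 - <<'E'
from h import *
f=grab_frame("top")
m=silhouettes("top","slide_base")[0]["mask"].astype(np.uint8)
r=cv2.minAreaRect(cv2.findNonZero(m)); b=cv2.boxPoints(r); w=[ray(f,p,.005)[:2] for p in b]
e=[w[1]-w[0],w[2]-w[1]]; e=max(e,key=np.linalg.norm); e=e*np.sign(e[1])
print("rect",r,"yaw",np.arctan2(-e[0],e[1]),np.linalg.norm(e))
for c in("top","scene"):
    f=grab_frame(c)
    for n in("knob","pedal_pad"):
        for q in tip_of(c,n)[:1]: print(c,n,np.round(ray(f,q["centre"],.08 if n=="knob" else .061),4))
a=.165-np.pi/2
p=np.array([.552,-.0565,.12])
for aa in(a,a+np.pi): print(aa,ik(p,down(aa)),ik([.6513,-.0913,.07],down(aa)),ik([.62,.09,.07],down(aa)))
grab(40)
E
```

```text
rect ((252.67965698242188, 205.49639892578125), (198.17544555664062, 117.89634704589844), 2.935673475265503) yaw -0.07640671816292714 0.43817678680683575
top pedal_pad [ 0.5529 -0.0645  0.061 ]
scene knob [ 0.6428 -0.0847  0.08  ]
scene pedal_pad [ 0.5513 -0.0544  0.061 ]
-1.4057963267948965 [-0.23503224  0.43364105 -0.33804191  0.79911336  0.         -1.97082857] [-0.2514191   0.65596401 -0.08871792  0.82611439  0.         -1.98721542] [ 0.02640408  0.60534735 -0.18513745  0.78031153  0.         -1.70939224]
1.7357963267948966 [-0.23503224  0.43364105 -0.33804191  0.79911336  0.          1.17076409] [-0.2514191   0.65596401 -0.08871792  0.82611439  0.          1.15437723] [ 0.02640408  0.60534735 -0.18513745  0.78031153  0.          1.43220041]
```

```bash
python3 - <<'E'
from h import *
R=down(1.736)
movep([.552,-.058,.16],R); move_l([.552,-.058,.075],.12); st()
h=move_l([.552,-.058,.038],.025,until_force=19); st(h)
sleep(.4); st()
f=grab_frame("scene"); cv2.imwrite("pics/press.png",cv2.resize(f["img"][120:300,130:340,::-1],None,fx=3,fy=3))
E
```

```text
t 5.2 pos [ 0.5525 -0.0583  0.0756] F [ 0.3 -0.9  0.6] gap 0.001 g 0.0
t 6.3 pos [ 0.5544 -0.0576  0.0452] F [-1.2 -0.2  7.4] gap -0.001 g 3.6 True
t 6.7 pos [ 0.5544 -0.0576  0.0451] F [-1.6  0.2  7.9] gap 0.001 g 3.6
```

View pics/press.png

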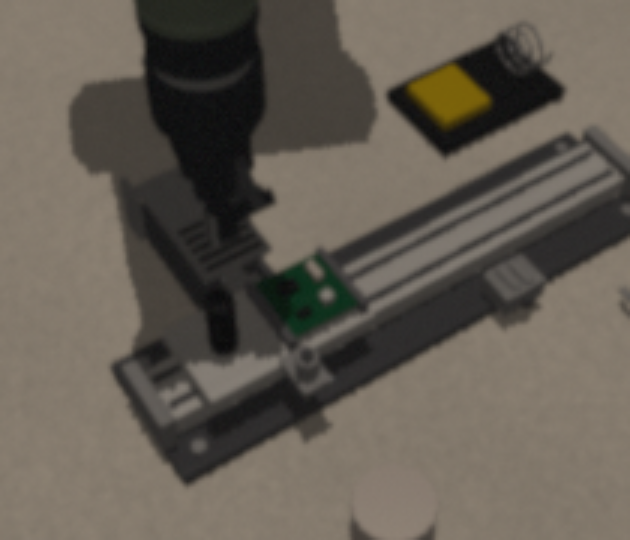

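The crop shows the fingertips on the pedal plate at about (235,240), nearly level. The steady force is only 8 N, so I'll press a bit further to be sure it reaches the stop.

```bash
python3 - <<'E'
from h import *
p=np.array(get_state()["position"])
for z in(.0435,.042,.0405,.039,.0375):
    h=move_l([.552,-.058,z],.01,until_force=15); sleep(.2); st(h,z)
    if get_state()["contact_force"][2]>20: break
E
```

```text
t 7.3 pos [ 0.5544 -0.0577  0.045 ] F [0.1 1.8 9.8] gap -0.0 g 4.9 False 0.0435
t 7.8 pos [ 0.5544 -0.0576  0.0451] F [-1.6  1.3  7.5] gap -0.0 g 3.6 True 0.042
t 8.2 pos [ 0.5544 -0.0576  0.0452] F [-1.6  0.4  6.7] gap 0.002 g 3.6 True 0.0405
t 8.8 pos [ 0.5544 -0.0576  0.0452] F [-1.4  0.3  6.9] gap -0.004 g 3.6 True 0.039
t 9.3 pos [ 0.5544 -0.0576  0.0452] F [-0.9  0.1  6.6] gap -0.001 g 3.7 True 0.0375
```

```bash
python3 - <<'E'
from h import *
h=move_l([.552,-.058,.041],.015,until_force=28); st(h); sleep(.3); st()
move_l([.552,-.058,.09],.08); st(); move_l([.552,-.058,.17],.15); sleep(.2)
K=[]
for c in("top","scene"):
    f=grab_frame(c)
    for n,z in(("knob",.08),("plunger",.03),("notch",.03),("pedal_pad",.061)):
        for q in tip_of(c,n)[:1]: print(c,n,round(q["score"],2),np.round(q["centre"]),np.round(ray(f,q["centre"],z),4))
cv2.imwrite("pics/rel.png",cv2.resize(f["img"][120:300,130:340,::-1],None,fx=3,fy=3))
let_go()
E
```

```text
t 9.6 pos [ 0.5544 -0.0576  0.0452] F [-1.4  0.1  7.9] gap -0.003 g 3.7 True
t 9.9 pos [ 0.5544 -0.0576  0.0451] F [-0.2 -0.5  7.4] gap -0.0 g 3.7
t 10.6 pos [ 0.5517 -0.0579  0.0897] F [-0.4 -0.6 -0.6] gap -0.001 g 0.0
top knob 0.87 [322. 174.] [ 0.6463 -0.0896  0.08  ]
top plunger 0.7 [301. 161.] [ 0.6832 -0.053   0.03  ]
top notch 0.64 [216. 174.] [0.6578 0.1276 0.03  ]
top pedal_pad 0.78 [309. 221.] [ 0.5547 -0.0619  0.061 ]
scene knob 0.73 [201. 225.] [ 0.6438 -0.0927  0.08  ]
scene plunger 0.62 [231. 250.] [ 0.691  -0.0508  0.03  ]
scene notch 0.53 [302. 210.] [0.6588 0.1327 0.03  ]
scene pedal_pad 0.75 [202. 193.] [ 0.5507 -0.0585  0.061 ]
```

View pics/rel.png

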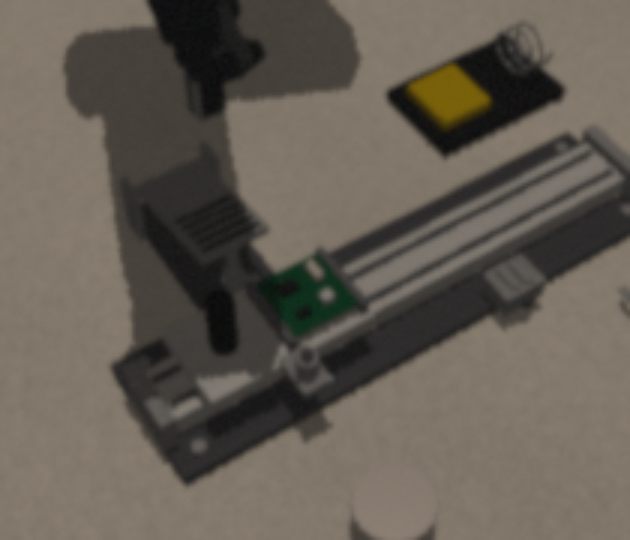

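The pedal is back up and tilted, and the gripper is clear of it. The knob is at about (221,314) in the crop. Now I'll grip it.

```bash
python3 - <<'E'
from h import *
R=down(1.736)
movep([.647,-.090,.17],R); h=move_l([.647,-.090,.066],.1,until_force=8); st(h)
grab(40); sleep(.3); st()
f=grab_frame("scene"); cv2.imwrite("pics/grip.png",cv2.resize(f["img"][120:300,130:340,::-1],None,fx=3,fy=3))
E
```

```text
t 14.5 pos [ 0.6476 -0.0902  0.0668] F [-0.7  0.3 -1. ] gap 1.0 g 0.0 False
t 15.4 pos [ 0.6465 -0.0901  0.0663] F [-3.6  0.3  5.4] gap 0.216 g 39.2
```

View pics/grip.png

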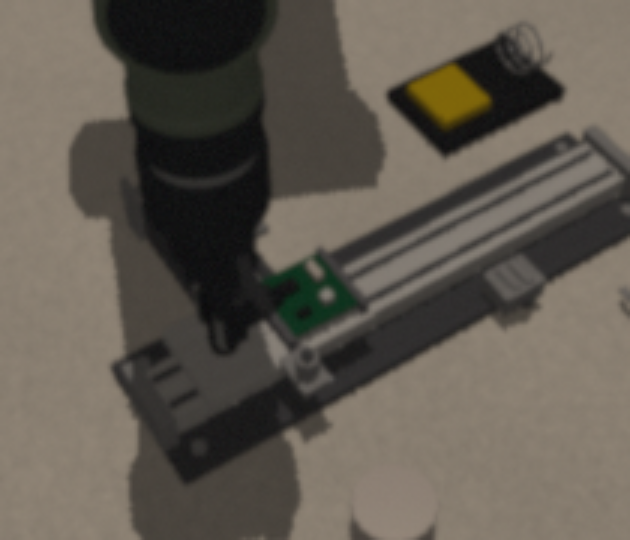

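Knob gripped (gap 18 mm, 39 N). I'll slide it in steps and correct the heading from the sideways force and deflection.

```bash
python3 - <<'E'
from h import *
p0=np.array(get_state()["position"]); y=np.array([-np.sin(.165),np.cos(.165),0])
for s in(.03,.06,.1):
    t=p0+s*y; h=move_l(t,.05,until_force=20); sleep(.2); st(h,np.round((np.array(get_state()["position"])-t)*1000,1))
E
```

```text
t 16.4 pos [ 0.6414 -0.0604  0.0662] F [-4.9  0.5  5.8] gap 0.218 g 39.3 False [-0.1  0.2 -0. ]
t 17.3 pos [ 0.6364 -0.0304  0.0663] F [-4.5 -1.5  6.3] gap 0.217 g 39.3 False [-0.2  0.6  0. ]
t 18.5 pos [0.6297 0.0092 0.0662] F [-5.3  1.   6.1] gap 0.222 g 39.3 False [-0.3  0.7  0. ]
```

```bash
python3 - <<'E'
from h import *
y=np.array([-np.sin(.167),np.cos(.167),0])
p0=np.array(get_state()["position"]);t=p0+.055*y; move_l(t,.05,until_force=20);sleep(.2);st()
for c in("top","scene"):
    f=grab_frame(c);P={}
    for n in("plunger","notch"):
        for q in tip_of(c,n)[:1]: P[n]=ray(f,q["centre"],.03); print(c,n,round(q["score"],2),np.round(q["centre"],1),np.round(P[n],4))
    if len(P)==2: print("to go",(P["notch"]-P["plunger"])@y)
    cv2.imwrite(f"pics/{c}n.png",cv2.resize(f["img"][170:270,210:370,::-1] if c=="scene" else f["img"][120:220,160:320,::-1],None,fx=5,fy=5))
E
```

```text
t 20.0 pos [0.6205 0.0637 0.0663] F [-2.9 -0.3  5.1] gap 0.218 g 39.2
scene plunger 0.91 [295.7 216.2] [0.6688 0.1104 0.03  ]
scene notch 0.51 [300.7 207.6] [0.6523 0.1318 0.03  ]
to go 0.023817206406756483
```

View pics/scenen.png

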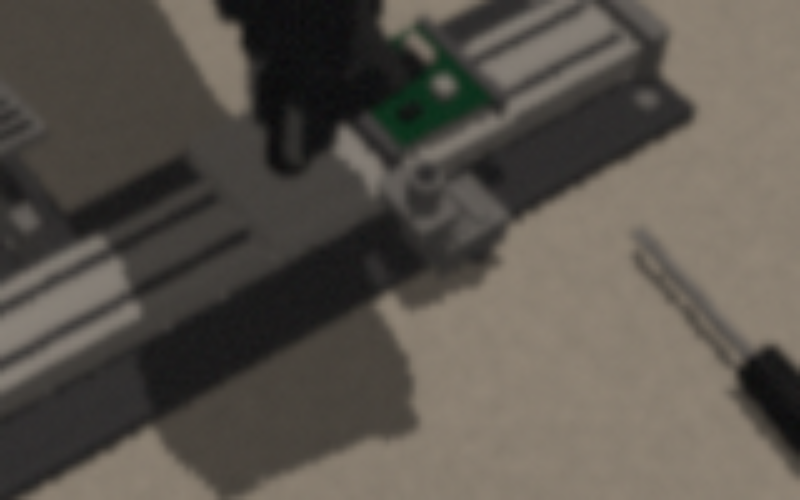

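The crop shows the plunger at (428,185), just reaching the clip at (470,215). I'll creep forward and log the force along the rail.

```bash
python3 - <<'E'
from h import *
y=np.array([-np.sin(.167),np.cos(.167),0])
p0=np.array([.6205,.0637,.0663]); lo=hi=0; base=None; past=False
for k in range(1,36):
    move_l(p0+.001*k*y,.02); 
    F=np.mean([(sleep(.04),np.array(get_state()["contact_force"])@y)[1] for _ in range(4)]); s=get_state()
    print(k,round(1000*(np.array(s["position"])-p0)@y,2),round(F,2),end=" | ")
    if F<-2.5: past=True
    if past and F>hi: hi=F
    if past and hi>1.5 and F<0.2: break
st()
E
```

```text
1 1.06 -0.26 | 2 2.01 -0.39 | 3 3.12 -0.9 | 4 4.1 0.24 | 5 5.09 -0.76 | 6 6.07 -0.01 | 7 7.09 -0.39 | 8 8.08 -0.26 | 9 8.73 -2.29 | 10 9.31 -4.37 | 11 9.99 -5.02 | 12 11.91 -3.44 | 13 13.97 1.38 | 14 14.25 0.4 | 15 15.19 0.87 | 16 16.43 2.17 | 17 17.37 3.0 | 18 18.29 4.08 | 19 19.02 3.27 | 20 19.49 0.6 | 21 20.04 -4.54 | t 29.0 pos [0.6172 0.0835 0.0663] F [-0.9 -5.   1.6] gap 0.22 g 39.1
```

Over the first ridge at about 13.5 mm, pull-in, and zero force at about 19.6 mm, so I'm in the notch. Easing back to the force-neutral point.

```bash
python3 - <<'E'
from h import *
y=np.array([-np.sin(.167),np.cos(.167),0]);p0=np.array([.6205,.0637,.0663])
for k in(20.2,19.6):
    move_l(p0+.001*k*y,.01); sleep(.3)
    F=np.mean([(sleep(.04),np.array(get_state()["contact_force"])@y)[1] for _ in range(8)])
    print(k,1000*(np.array(get_state()["position"])-p0)@y,F)
    if abs(F)<1: break
f=grab_frame("scene"); print([(n,r["score"]) for n in("pedal_pad",) for r in tip_of("scene",n)[:1]])
cv2.imwrite("pics/fin.png",cv2.resize(f["img"][120:300,130:400,::-1],None,fx=2.9,fy=2.9)); st()
E
```

```text
20.2 20.05822514121596 -4.471982445461104
19.6 19.864094066345203 -1.2079563107879843
[('pedal_pad', 0.88)]
t 30.9 pos [0.6172 0.0832 0.0663] F [-1.  -0.9  2.7] gap 0.223 g 39.1
```

View pics/fin.png

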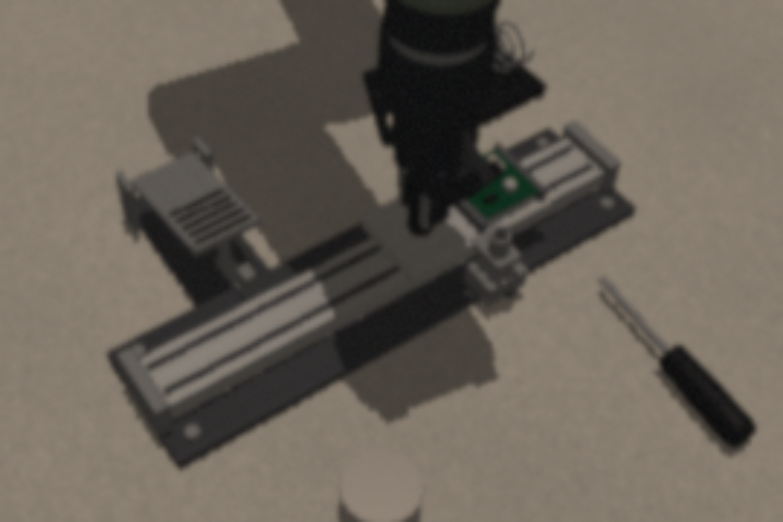

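The plunger at (498,245) sits centred over the clip. The pedal is up, the gripper holds the knob, and the spool and driver haven't moved. The restoring force is steep on both sides of this point, so the ball is seated.

```bash
python3 - <<'E'
from h import *
sleep(.6); st(); print(sign_off())
E
```

```text
t 31.5 pos [0.6172 0.0831 0.0663] F [-1.5  0.9  1.5] gap 0.225 g 39.0
the job is handed in; nothing more can be done
None
```

I handed the job in at 31.5 s, and no verdict came back. The pedal was pressed to its stop and came back up. The carriage slid freely to the clip, and by force and camera the ball is seated in the notch. The gripper still holds the knob with 39 N, and I never touched the spool, iron stand or screwdriver.

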